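# Refit the filter tube of the home nebuliser

## Task

Pull the blanking plug out of the port on top of the nebuliser and put it in the glass bowl. Then take the washed filter tube, the longer of the two parts in the drying stand, and push it straight down into the port, past the stiff seal and on until you feel it bottom firmly on its soft seat, without ramming it. Leave it standing there, and do not disturb the other things on the table.

Things in the scene. Friction and masses are not known exactly. Their poses are not given: they have to be found in the camera images.
- nebuliser: Fixed home compressor nebuliser, off-white plastic box 58 mm high; origin on the table under the axis of its round intake port, z up. The box reaches from x -45 to +85 and y -50 to +110 mm; the port is a turret on it, 44 mm across, standing to 100 mm above the table. Rocker switch, vents, nipple and handle are not used.
- port_mouth (a point): Centre of the port's mouth, 100 mm above the table; the mouth narrows from 29 mm to the 21.6 mm bore within 5.5 mm. Deep in it, unseen and unmeasured, is the tube's seat, an insert with a rubber gasket (20 N per mm): its face lies 25.5 to 35.5 mm below the mouth depending on the insert, so feel for it. Home is when the foot presses on it with a few N (over 4); over 15 N on the gasket spoils it.
- port_seal (a point): Centre of the springy lip seal inside the port, 16 mm below the mouth. The tube's foot meets it 17 to 19 mm below the mouth, it takes 6 to 12 N to push in, the foot is through at 22 to 24 mm, and from there the seal goes on dragging unevenly on the tube with 3 to 10 N (this is not yet the bottom).
- plug_grip (a point): Point on the axis of the loose grey plug in the port (25 g), z along it. Its knob, 20 mm across, spans 23 mm below to 9 mm above this point; under it a flange, 38 mm across and 4 mm thick, rests on the port's mouth (27 mm below this point), and a 19 mm stem ends 37 mm below this point. It lifts straight out without resistance. Fingertips must stay above the flange.
- tube_grip (a point): Point to grip on the axis of the loose off-white filter tube, 78 mm above its foot; z along the tube, up. The tube is round and rigid, 20 mm across and 120 mm long (35 to 60 g), with dark air slots round its top 27 mm; it stands upright in one of the two holes of the stand.
- tube_foot (a point): Centre of the lower end of the filter tube, the end that goes into the port: 16 mm across, widening to the full 20 mm over the first 6 mm. z along the tube, up.
- stand: Fixed bamboo drying stand, a block 64 x 140 x 32 mm high; origin at the centre of its underside, y along its length, z up. Two round holes 23 mm across and 22 mm deep at y = -40 and +40 mm hold the filter tube and the mouthpiece, either way round.
- bowl_in (a point): Centre of the inner floor of the loose round glass bowl (400 g), 6 mm above the table. The bowl is 144 mm across the rim, 46 mm high, walls 4 mm, inner floor about 60 mm across, sides sloping.
- mouthpiece: Bystander in the other hole of the stand: off-white nebuliser mouthpiece, 21 mm round below and a flat oval 16 x 26 mm above, 74 mm tall in all (top 84 mm above the table); origin at its lower end.
- inhaler: Bystander: white plastic inhaler lying on its side, L-shaped, about 90 x 60 x 28 mm high; origin under the middle of its body.
- thermometer: Bystander: stainless steel thermometer case with a spring clip, lying, 130 mm long (along x), 18 mm thick (24 mm over the clip); origin under its middle.
- jar: Bystander: lidded celadon ceramic jar, 80 mm across, 92 mm high; origin at the centre of its underside.
Mind the look-alikes: they are no part of the job. Of the things that look like the part that bears bowl_in, the smallest one is meant.

How it is judged:
By the outcome, as a careful person would: the job done as asked, in the order asked, and still so for the second after the job is handed in, with the robot touching nothing.
It also fails if it takes over 58 s, if anything falls off the work surface, if the arm or the gripper's body presses on something with over 40 N, if the wrist force passes 120 N, or if a joint passes its speed limit or range.

## Robot

A 6-joint arm with a two-finger parallel gripper is mounted at the origin on the work surface. World frame = base frame: x ahead of the robot, y to its left, z up, the work surface at z = 0. Lengths are in m, angles in rad, forces in N, time in s.
With the tool pointing down it reaches from about 0.225 to 0.875 m from the base axis. Payload 3.4 kg.
Tool frame: the origin (TCP) lies at the very end of the fingers, on their centre line; the grasp point (between the pads) lies 19 mm behind it; z points along the fingers, y is the line along which they close (so a half turn about z gives the same grasp; the last joint's range is limited). The gripper opens to 85 mm and grips with 20 to 120 N. Pads are 22 mm wide; open, the fingers measure 114 mm over their backs; the gripper's body (76 mm by 85 mm) begins 54 mm behind the grasp point. The pads swing forward as they close: fully open they stand 13 mm farther back than shut.
Start: joints at [-1.271, 0.276, 1.505, -0, 1.361, -0.121], TCP at [0.235, -0.525, 0.231] pointing down, gripper open.
Joint ranges: [-2.89, 2.89], [-0.75, 2.08], [0.22, 2.7], [-1.18, 4.32], [0.11, 2.71], [-2.7, 2.7]. Speed limits (rad/s): [2.57, 2.57, 3.14, 3.14, 3.14, 3.14].

## Interface

Orientations are given as a unit quaternion [w, x, y, z].
In Python, from rig import get_state, optics, sign_off gives the robot as it stands.
- The arm moves only by the tool send_rows, never from a script. Its argument "increments" is a list of rows, each an object with "gripper": the gripper's target within -1 to 1 (shut at 1, half-way at 0, fully open at -1); "linear": the shift along the world's x, y, z in m, a list of three; "delta_rot": the turn, a rotation vector about the world's x, y, z in rad, a list of three. In form: [{"gripper": gripper, "linear": [dx, dy, dz], "delta_rot": [rx, ry, rz]}, ...]. A call has 1 to 8 rows; each row is the pose to reach, as a shift and turn from the pose commanded when the call began; what a row does not reach only later rows make up. A row lasts 1/10 s, in which the tool goes at most 50 mm and 8.59 degrees, less where a joint would pass 70% of its speed; a pose out of reach is approached as far as the arm can. A call with a gripper value outside its range is refused whole. The fingers move at their own pace and stop on an object; "newtons" is the grip in N (left out, the last holds). Time passes only in rows, so rows that repeat a pose let the fingers close. It gives the time, the measured TCP pose, the force, the opening and the grip force at its end, in the units of the state.
- get_state(): the state, without advancing time (a new reading comes with each control period).
- optics.get_image(name): name is "scene" or "top" or "wrist"; returns a dict with "pixels" (420x560x3 uint8, blue, green, red), "K" (3x3 intrinsics, pixels), "rvec" (rotation vector, rad) and "tvec" (3), from world to camera coordinates, as OpenCV has them; the wrist camera has in their place "T_tool_cam" (4x4, takes a point from camera to tool coordinates, whose origin is the TCP and whose axes are the flange's). Camera axes: x right, y down, z forward; pixel columns grow to the right and rows downward; lengths in m; the calibration is good to about 2 mm. A picture is of the moment at which its call begins: read the wrist's pose just before it. There is no depth.
- sign_off(): hands the job in; it is judged then, once.
The state is a dict: "clock": time; "qpos": joint angles; "qd": joint speeds; "effort": joint torques, N m; "position": TCP position; "ee_rot": TCP orientation; "contact_force": force on the tool from outside, world axes, zero at the start; "moment": the same for the moment, N m; "width": finger opening in m; "gripper_force": force on a finger pad.
Only numpy, scipy, OpenCV 4.12 (cv2) and the standard library are available. Lean on these libraries where they do the work, as an engineer would, in place of code of your own. Each camera call takes 0.05 s, during which the arm holds its last target. There are 200 camera calls.

## Working session

There is one attempt and no reset: what is moved stays moved. The work goes in short steps, Python scripts to look and compute and a tool call to move; the robot and the scene stay as the last step left them, time stands still between calls to the robot, and variables do not carry over. Pictures are saved under pics/ and viewed, at most 10 in all, crops included, and the job is handed in when it is done.

Besides the shell and the picture viewer there is one more tool, called after "Request:" as name(argument=value, ...), one argument or row to a line, values as JSON. send_rows: Moves the arm, as the interface text tells. Its arguments: {"type":"object","properties":{"increments":{"type":"array"},"newtons":{"type":"number"}},"required":["increments"]}

```bash
mkdir -p pics; python3 - <<'E'
from rig import get_state, optics
import cv2,numpy as np,pickle
s=get_state();print(s)
d={}
for n in("scene","top"):
    d[n]=optics.get_image(n);cv2.imwrite(f"pics/{n}0.png",d[n]["pixels"])
    R=cv2.Rodrigues(np.array(d[n]["rvec"]))[0];print(n,np.array(d[n]["K"]).round(1).tolist(),(-R.T@np.array(d[n]["tvec"]).ravel()).round(3),R.round(2).tolist())
pickle.dump(d,open("d0.pkl","wb"))
E
```

```text
{'clock': 0.0, 'qpos': array([-1.27100460e+00,  2.76589114e-01,  1.50615102e+00,  2.21991997e-05,
        1.36071397e+00, -1.21006547e-01]), 'qd': array([ 0.00090864, -0.00164871, -0.00095511,  0.00076034,  0.00152217,
        0.00031129]), 'effort': array([-1.56545160e-03, -4.16782379e+01, -2.45805734e+01, -2.43871336e-04,
        1.09234219e-02, -1.03700152e-06]), 'position': array([ 0.23471885, -0.52431721,  0.23043595]), 'ee_rot': array([-9.27976685e-04,  9.77947694e-01,  2.08847889e-01, -7.22790014e-05]), 'contact_force': array([ 0.29473126, -0.00343291, -0.25274283]), 'moment': array([-0.00338686, -0.01110647, -0.02651644]), 'gripper_force': 0.0, 'width': 0.08541214851870758}
scene [[486.0, 0.0, 280.6], [0.0, 486.0, 208.0], [0.0, 0.0, 1.0]] [ 0.948 -0.434  1.157] [[0.77, 0.64, 0.01], [0.54, -0.64, -0.55], [-0.35, 0.42, -0.84]]
top [[386.1, 0.0, 277.9], [0.0, 386.1, 210.0], [0.0, 0.0, 1.0]] [0.314 0.093 1.287] [[-0.03, -1.0, 0.0], [-0.99, 0.03, -0.13], [0.13, -0.01, -0.99]]
```

View pics/scene0.png

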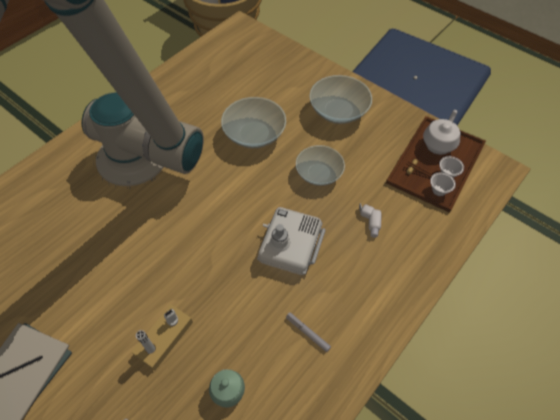

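View pics/top0.png

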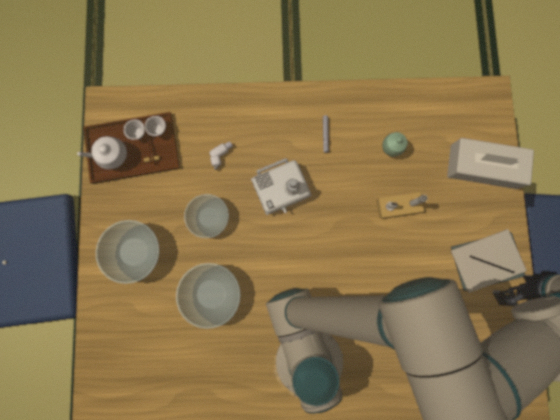

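Bowls: top (128,252), (208,296) and (207,217), which are scene (254,125), (340,101) and (320,168). The one at top (207,217) is the smallest. In the stand at scene (165,335), the tall part with dark slots at scene (146,342) / top (418,201) is the tube. The short part at scene (171,317) / top (392,206) is the mouthpiece. The plug is in the turret at scene (280,237) / top (293,186). I'll confirm these in an enlarged crop.

```bash
cat > h.py <<'E'
import numpy as np,cv2
def cam(im):
    R=cv2.Rodrigues(np.array(im["rvec"],float))[0];t=np.array(im["tvec"],float).ravel();return np.array(im["K"]),R,t
def ray(im,uv):
    K,R,t=cam(im);d=R.T@np.linalg.solve(K,[uv[0],uv[1],1.]);return -R.T@t,d/np.linalg.norm(d)
def onz(im,uv,z):
    c,d=ray(im,uv);return c+d*(z-c[2])/d[2]
def tri(rs):
    A=np.zeros((3,3));b=np.zeros(3)
    for c,d in rs:
        P=np.eye(3)-np.outer(d,d);A+=P;b+=P@c
    x=np.linalg.solve(A,b);return x,[np.linalg.norm((np.eye(3)-np.outer(d,d))@(x-c)) for c,d in rs]
def proj(im,X):
    K,R,t=cam(im);p=K@(R@np.array(X)+t);return p[:2]/p[2]
E
python3 - <<'E'
import pickle,cv2,numpy as np
d=pickle.load(open("d0.pkl","rb"))
def c(n,u,v,w=44,h=33):return cv2.resize(d[n]["pixels"][v-h:v+h,u-w:u+w],(396,297),interpolation=cv2.INTER_CUBIC)
m=np.vstack([np.hstack([c("scene",280,242),c("scene",160,335)]),np.hstack([c("top",285,187),c("top",405,204)])])
cv2.imwrite("pics/crop1.png",m)
E
```

```text
(no output)
```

View pics/crop1.png

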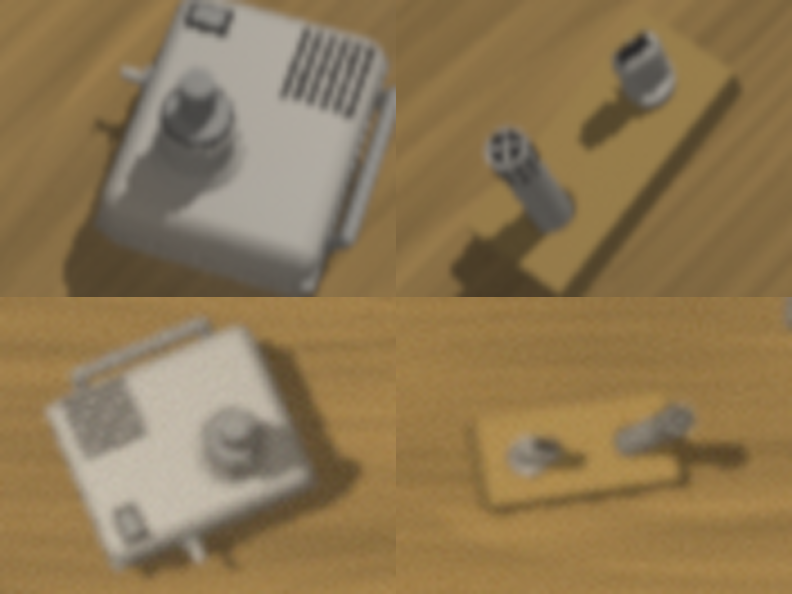

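The crop shows the plug's knob top at scene (280.2,227.4) / top (293.7,181.3). The slotted long tube's top is at scene (140.9,334.9) / top (423.7,197.9). The flat-oval mouthpiece stands in the other hole.

```bash
python3 - <<'E'
import pickle,cv2,numpy as np
from h import *
d=pickle.load(open("d0.pkl","rb"));S,T=d["scene"],d["top"]
for n,a,b,z in(("knob",(280.2,227.4),(293.7,181.3),.136),("tube",(140.9,334.9),(423.7,197.9),.130)):
    x,e=tri([ray(S,a),ray(T,b)]);print(n,x.round(4),np.round(e,4),onz(S,a,z).round(4),onz(T,b,z).round(4))
    print(" hole/foot",proj(T,[x[0],x[1],.032]).round(1))
# bowls: low-saturation blobs
for n,im in d.items():
    hsv=cv2.cvtColor(im["pixels"],cv2.COLOR_BGR2HSV);m=cv2.inRange(hsv,(0,0,60),(180,85,255));m=cv2.morphologyEx(m,cv2.MORPH_OPEN,np.ones((3,3)))
    for c in cv2.findContours(m,cv2.RETR_EXTERNAL,cv2.CHAIN_APPROX_NONE)[0]:
        if 900<cv2.contourArea(c)<6000:
            h=cv2.convexHull(c)
            w=np.array([onz(im,p[0],.046)[:2] for p in h],np.float32);cc,r=cv2.minEnclosingCircle(w)
            print(n,cv2.boundingRect(c),np.round(cc,3),"diam",round(2*r,3))
E
```

```text
knob [0.5582 0.0356 0.1404] [0.0022 0.0022] [0.5579 0.0394 0.136 ] [0.5576 0.0337 0.136 ]
 hole/foot [291.7 187.7]
tube [ 0.4974 -0.3595  0.1278] [0.0018 0.0018] [ 0.4996 -0.3583  0.13  ] [ 0.4961 -0.3601  0.13  ]
 hole/foot [412.2 202.4]
scene (209, 369, 36, 39) [ 0.696 -0.311] diam 0.083
scene (0, 323, 71, 97) [ 0.314 -0.578] diam 0.223
scene (257, 207, 69, 69) [0.567 0.069] diam 0.214
scene (296, 145, 49, 41) [0.473 0.318] diam 0.151
scene (221, 97, 65, 52) [0.213 0.321] diam 0.216
scene (309, 75, 63, 49) [0.358 0.575] diam 0.221
scene (460, 0, 100, 44) [0.593 1.362] diam 0.411
top (176, 263, 65, 65) [0.219 0.312] diam 0.205
top (452, 230, 74, 62) [ 0.302 -0.581] diam 0.243
top (96, 220, 64, 63) [0.364 0.568] diam 0.205
top (184, 194, 45, 44) [0.472 0.316] diam 0.145
top (251, 159, 60, 55) [0.56  0.073] diam 0.201
top (448, 138, 86, 50) [ 0.62  -0.624] diam 0.302
top (77, 136, 50, 33) [0.688 0.66 ] diam 0.163
```

Bowl is at (0.472,0.317) with a measured diameter of 145 mm against 144 given. The knob and tube-top heights agree with their known values within 5 mm. Moving above the plug.

Request:
send_rows(
  increments=[
    {"gripper": -1, "linear": [0.323, 0.561, 0.04], "delta_rot": [0, 0, 1.15]},
    {"gripper": -1, "linear": [0.323, 0.561, 0.04], "delta_rot": [0, 0, 1.15]},
    {"gripper": -1, "linear": [0.323, 0.561, 0.04], "delta_rot": [0, 0, 1.15]},
    {"gripper": -1, "linear": [0.323, 0.561, 0.04], "delta_rot": [0, 0, 1.15]},
    {"gripper": -1, "linear": [0.323, 0.561, 0.04], "delta_rot": [0, 0, 1.15]},
    {"gripper": -1, "linear": [0.323, 0.561, 0.04], "delta_rot": [0, 0, 1.15]},
    {"gripper": -1, "linear": [0.323, 0.561, 0.04], "delta_rot": [0, 0, 1.15]},
    {"gripper": -1, "linear": [0.323, 0.561, 0.04], "delta_rot": [0, 0, 1.15]},
  ],
)

```text
clock: 0.9
position: [0.4345, -0.1769, 0.2559]
ee_rot: [-0.0, 0.705, 0.709, -0.0]
contact_force: [1.3, -0.5, 0.2]
width: 0.0854
gripper_force: 0.0
```

Request:
send_rows(
  increments=[
    {"gripper": -1, "linear": [0.123, 0.213, 0.0], "delta_rot": [0, 0, 0]},
    {"gripper": -1, "linear": [0.123, 0.213, 0.0], "delta_rot": [0, 0, 0]},
    {"gripper": -1, "linear": [0.123, 0.213, 0.0], "delta_rot": [0, 0, 0]},
    {"gripper": -1, "linear": [0.123, 0.213, 0.0], "delta_rot": [0, 0, 0]},
    {"gripper": -1, "linear": [0.123, 0.213, 0.0], "delta_rot": [0, 0, 0]},
    {"gripper": -1, "linear": [0.123, 0.213, 0.0], "delta_rot": [0, 0, 0]},
    {"gripper": -1, "linear": [0.123, 0.213, 0.0], "delta_rot": [0, 0, 0]},
    {"gripper": -1, "linear": [0.123, 0.213, 0.0], "delta_rot": [0, 0, 0]},
  ],
)

```text
clock: 1.7
position: [0.5564, 0.0333, 0.2556]
ee_rot: [-0.0, 0.707, 0.707, -0.001]
contact_force: [-0.4, 0.1, -0.1]
width: 0.0855
gripper_force: 0.0
```

```bash
cat >> h.py <<'E'
def wrist(name):
    from rig import get_state,optics
    from scipy.spatial.transform import Rotation as Ro
    s=get_state();im=optics.get_image("wrist");q=s["ee_rot"]
    Tw=np.eye(4);Tw[:3,:3]=Ro.from_quat([q[1],q[2],q[3],q[0]]).as_matrix();Tw[:3,3]=s["position"]
    M=np.linalg.inv(Tw@np.array(im["T_tool_cam"]))
    im["rvec"]=cv2.Rodrigues(M[:3,:3])[0];im["tvec"]=M[:3,3]
    cv2.imwrite(f"pics/{name}.png",im["pixels"])
    import pickle;pickle.dump(im,open(name+".pkl","wb"));return s,im
E
python3 - <<'E'
from h import *
s,im=wrist("w1");print(s["position"],s["ee_rot"].round(4),np.array(im["T_tool_cam"]).round(3).tolist())
print(proj(im,[.5577,.0365,.136]),proj(im,[.5577,.0365,.104]),s["contact_force"])
E
```

```text
[0.55636219 0.03328561 0.25561584] [-2.000e-04  7.073e-01  7.069e-01 -7.000e-04] [[-0.001, -0.95, -0.313, 0.081], [1.0, -0.0, -0.001, 0.001], [0.001, -0.313, 0.95, -0.142], [0.0, 0.0, 0.0, 1.0]]
[286.75979981 196.76382185] [286.76817895 187.21790414] [-0.38539905  0.05923199 -0.13373321]
```

View pics/w1.png

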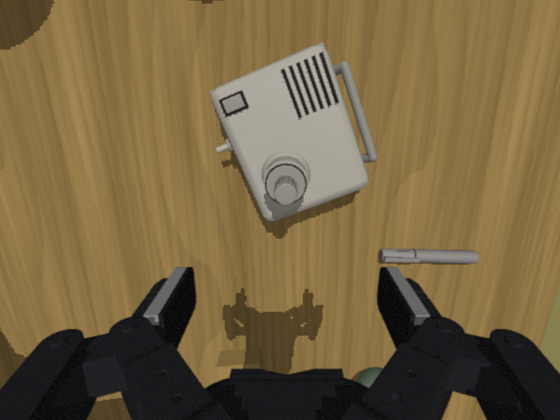

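The wrist view shows the knob top around (286,192) and the flange ellipse centred near (286,183). I'll measure them.

```bash
python3 - <<'E'
from h import *
import pickle
im=pickle.load(open("w1.pkl","rb"))
g=im["pixels"][140:235,235:340]
cv2.imwrite("pics/w1c.png",cv2.resize(g,None,fx=6,fy=6,interpolation=cv2.INTER_CUBIC))
for uv,z in(((286,191),.136),((286,184),.104)):print(onz(im,uv,z).round(4))
E
```

```text
[0.5571 0.0416 0.136 ]
[0.557  0.0397 0.104 ]
```

View pics/w1c.png

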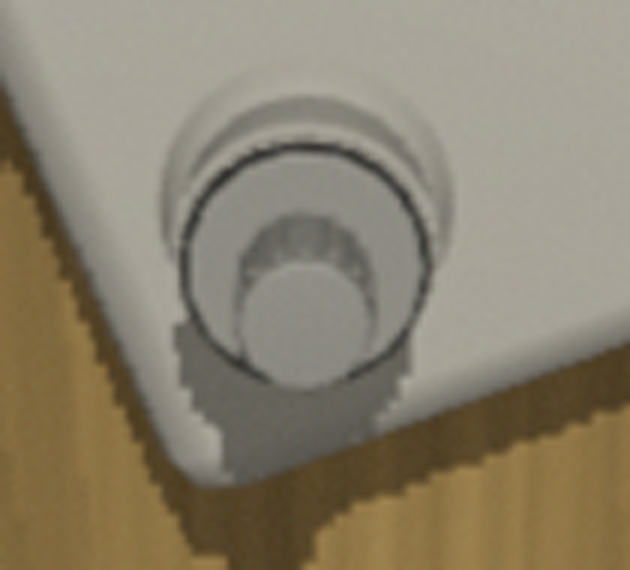

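Request:
send_rows(
  increments=[
    {"gripper": -1, "linear": [0.001, 0.006, -0.045], "delta_rot": [0, 0, 0]},
    {"gripper": -1, "linear": [0.001, 0.006, -0.09], "delta_rot": [0, 0, 0]},
    {"gripper": -1, "linear": [0.001, 0.006, -0.125], "delta_rot": [0, 0, 0]},
    {"gripper": -1, "linear": [0.001, 0.006, -0.143], "delta_rot": [0, 0, 0]},
    {"gripper": -1, "linear": [0.001, 0.006, -0.145], "delta_rot": [0, 0, 0]},
    {"gripper": -1, "linear": [0.001, 0.006, -0.145], "delta_rot": [0, 0, 0]},
  ],
  newtons=30,
)

```text
clock: 2.35
position: [0.558, 0.039, 0.1113]
ee_rot: [0.0, 0.708, 0.706, -0.0]
contact_force: [-1.2, -0.6, 0.1]
width: 0.0852
gripper_force: 0.0
```

Request:
send_rows(
  increments=[
    {"gripper": 1, "linear": [0, 0, 0], "delta_rot": [0, 0, 0]},
    {"gripper": 1, "linear": [0, 0, 0], "delta_rot": [0, 0, 0]},
    {"gripper": 1, "linear": [0, 0, 0], "delta_rot": [0, 0, 0]},
    {"gripper": 1, "linear": [0, 0, 0], "delta_rot": [0, 0, 0]},
    {"gripper": 1, "linear": [0, 0, 0], "delta_rot": [0, 0, 0]},
    {"gripper": 1, "linear": [0, 0, 0], "delta_rot": [0, 0, 0]},
    {"gripper": 1, "linear": [0, 0, 0], "delta_rot": [0, 0, 0]},
    {"gripper": 1, "linear": [0, 0, 0], "delta_rot": [0, 0, 0]},
  ],
)

```text
clock: 3.15
position: [0.5578, 0.0402, 0.1113]
ee_rot: [-0.0, 0.707, 0.707, -0.0]
contact_force: [-2.9, 0.3, 6.4]
width: 0.0187
gripper_force: 29.4
```

Request:
send_rows(
  increments=[
    {"gripper": 1, "linear": [0, 0, 0.02], "delta_rot": [0, 0, 0]},
    {"gripper": 1, "linear": [0, 0, 0.05], "delta_rot": [0, 0, 0]},
    {"gripper": 1, "linear": [0, 0, 0.09], "delta_rot": [0, 0, 0]},
    {"gripper": 1, "linear": [0, 0, 0.12], "delta_rot": [0, 0, 0]},
    {"gripper": 1, "linear": [0, 0, 0.12], "delta_rot": [0, 0, 0]},
    {"gripper": 1, "linear": [0, 0, 0.12], "delta_rot": [0, 0, 0]},
  ],
)

```text
clock: 3.75
position: [0.5585, 0.0401, 0.2311]
ee_rot: [0.001, 0.707, 0.707, 0.001]
contact_force: [-0.4, -0.0, -1.5]
width: 0.0188
gripper_force: 29.3
```

```bash
python3 - <<'E'
from h import *
s,im=wrist("w2");print(s["position"],s["contact_force"],s["width"])
print(proj(im,[.557,.039,.1]))
E
```

```text
[0.5584813  0.0401299  0.23113818] [-0.41982348 -0.04436917 -1.48701079] 0.018798196476793063
[283.22102273 197.8328792 ]
```

View pics/w2.png

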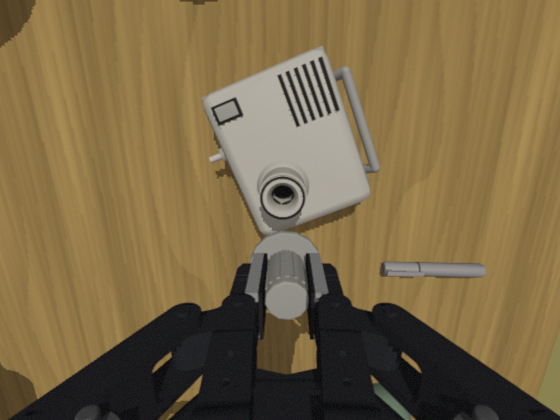

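The plug is out and held at (285,275), and the open port mouth is near (282,196). Carrying the plug to the bowl.

Request:
send_rows(
  increments=[
    {"gripper": 1, "linear": [-0.0865, 0.277, -0.03], "delta_rot": [0, 0, 0]},
    {"gripper": 1, "linear": [-0.0865, 0.277, -0.03], "delta_rot": [0, 0, 0]},
    {"gripper": 1, "linear": [-0.0865, 0.277, -0.03], "delta_rot": [0, 0, 0]},
    {"gripper": 1, "linear": [-0.0865, 0.277, -0.03], "delta_rot": [0, 0, 0]},
    {"gripper": 1, "linear": [-0.0865, 0.277, -0.03], "delta_rot": [0, 0, 0]},
    {"gripper": 1, "linear": [-0.0865, 0.277, -0.03], "delta_rot": [0, 0, 0]},
    {"gripper": 1, "linear": [-0.0865, 0.277, -0.03], "delta_rot": [0, 0, 0]},
    {"gripper": 1, "linear": [-0.0865, 0.277, -0.03], "delta_rot": [0, 0, 0]},
  ],
)

```text
clock: 4.6
position: [0.4703, 0.3174, 0.199]
ee_rot: [-0.0, 0.706, 0.708, -0.002]
contact_force: [0.4, -0.3, -0.6]
width: 0.0187
gripper_force: 29.3
```

```bash
python3 - <<'E'
from h import *
import pickle
im=pickle.load(open("w2.pkl","rb"))
g=cv2.cvtColor(im["pixels"],cv2.COLOR_BGR2GRAY)[160:232,245:320]
m=cv2.inRange(g,0,75)
for c in cv2.findContours(m,cv2.RETR_LIST,cv2.CHAIN_APPROX_NONE)[0]:
    if len(c)>25:
        (u,v),ax,a=cv2.fitEllipse(c);p=onz(im,(u+245,v+160),.1)
        print(round(u+245,1),round(v+160,1),np.round(ax,1),p.round(4),"d mm",np.round(1000*np.linalg.norm(onz(im,(u+245+max(ax),v+160),.1)-p),1))
E
```

```text
304.0 226.5 [ 7.1 14.4] [0.5762 0.0112 0.1   ] d mm 13.3
251.7 217.7 [ 2.3 28.8] [0.528 0.02  0.1  ] d mm 26.5
282.8 192.8 [17.5 21.7] [0.5566 0.0437 0.1   ] d mm 19.4
282.1 197.5 [39.8 42.1] [0.556  0.0393 0.1   ] d mm 37.9
282.2 197.9 [42.1 43.1] [0.5561 0.039  0.1   ] d mm 38.8
```

Request:
send_rows(
  increments=[
    {"gripper": 1, "linear": [0.002, 0, -0.05], "delta_rot": [0, 0, 0]},
    {"gripper": 1, "linear": [0.002, 0, -0.095], "delta_rot": [0, 0, 0]},
    {"gripper": 1, "linear": [0.002, 0, -0.13], "delta_rot": [0, 0, 0]},
    {"gripper": 1, "linear": [0.002, 0, -0.15], "delta_rot": [0, 0, 0]},
    {"gripper": 1, "linear": [0.002, 0, -0.16], "delta_rot": [0, 0, 0]},
    {"gripper": 1, "linear": [0.002, 0, -0.164], "delta_rot": [0, 0, 0]},
    {"gripper": 1, "linear": [0.002, 0, -0.164], "delta_rot": [0, 0, 0]},
  ],
)

```text
clock: 5.3
position: [0.4742, 0.3166, 0.0372]
ee_rot: [0.0, 0.707, 0.707, 0.0]
contact_force: [-0.4, 1.0, -0.3]
width: 0.0189
gripper_force: 29.3
```

Request:
send_rows(
  increments=[
    {"gripper": 0.1, "linear": [0, 0, 0], "delta_rot": [0, 0, 0]},
    {"gripper": 0.1, "linear": [0, 0, 0], "delta_rot": [0, 0, 0]},
    {"gripper": 0.1, "linear": [0, 0, 0], "delta_rot": [0, 0, 0]},
    {"gripper": 0.1, "linear": [0, 0, 0], "delta_rot": [0, 0, 0]},
    {"gripper": 0.1, "linear": [0, 0, 0.02], "delta_rot": [0, 0, 0]},
    {"gripper": 0.1, "linear": [0, 0, 0.06], "delta_rot": [0, 0, 0]},
    {"gripper": 0.1, "linear": [0, 0, 0.11], "delta_rot": [0, 0, 0]},
    {"gripper": -0.2, "linear": [0, 0, 0.16], "delta_rot": [0, 0, 0]},
  ],
)

```text
clock: 6.1
position: [0.473, 0.3169, 0.1986]
ee_rot: [-0.0, 0.707, 0.707, -0.0]
contact_force: [1.3, -0.1, 0.2]
width: 0.0505
gripper_force: 0.0
```

```bash
python3 - <<'E'
from h import *
s,im=wrist("w3");print(s["position"],s["contact_force"],s["width"])
E
```

```text
[0.47303219 0.31692658 0.1985548 ] [ 1.25489138 -0.13436095  0.15199851] 0.050533111943498236
```

View pics/w3.png

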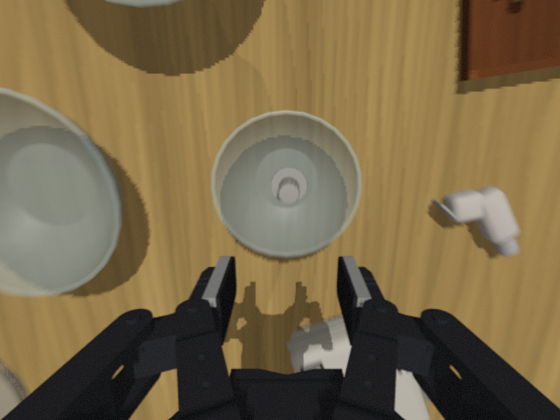

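The plug stands in the small bowl at (289,185). Going to the tube.

Request:
send_rows(
  increments=[
    {"gripper": -0.2, "linear": [0.025, -0.677, 0.06], "delta_rot": [0, 0, 0]},
    {"gripper": -0.2, "linear": [0.025, -0.677, 0.06], "delta_rot": [0, 0, 0]},
    {"gripper": -0.2, "linear": [0.025, -0.677, 0.06], "delta_rot": [0, 0, 0]},
    {"gripper": -0.2, "linear": [0.025, -0.677, 0.06], "delta_rot": [0, 0, 0]},
    {"gripper": -0.2, "linear": [0.025, -0.677, 0.06], "delta_rot": [0, 0, 0]},
    {"gripper": -0.2, "linear": [0.025, -0.677, 0.06], "delta_rot": [0, 0, 0]},
    {"gripper": -0.2, "linear": [0.025, -0.677, 0.06], "delta_rot": [0, 0, 0]},
    {"gripper": -0.2, "linear": [0.025, -0.677, 0.06], "delta_rot": [0, 0, 0]},
  ],
)

```text
clock: 6.95
position: [0.488, -0.0829, 0.2327]
ee_rot: [0.0, 0.707, 0.707, 0.0]
contact_force: [1.0, 0.1, -0.3]
width: 0.051
gripper_force: 0.0
```

Request:
send_rows(
  increments=[
    {"gripper": -0.2, "linear": [0.01, -0.277, 0.03], "delta_rot": [0, 0, 0]},
    {"gripper": -0.2, "linear": [0.01, -0.277, 0.03], "delta_rot": [0, 0, 0]},
    {"gripper": -0.2, "linear": [0.01, -0.277, 0.03], "delta_rot": [0, 0, 0]},
    {"gripper": -0.2, "linear": [0.01, -0.277, 0.03], "delta_rot": [0, 0, 0]},
    {"gripper": -0.2, "linear": [0.01, -0.277, 0.03], "delta_rot": [0, 0, 0]},
    {"gripper": -0.2, "linear": [0.01, -0.277, 0.03], "delta_rot": [0, 0, 0]},
    {"gripper": -0.2, "linear": [0.01, -0.277, 0.03], "delta_rot": [0, 0, 0]},
    {"gripper": -0.2, "linear": [0.01, -0.277, 0.03], "delta_rot": [0, 0, 0]},
  ],
)

```text
clock: 7.75
position: [0.498, -0.3581, 0.2617]
ee_rot: [-0.001, 0.708, 0.707, 0.0]
contact_force: [0.4, 0.0, -0.3]
width: 0.0512
gripper_force: 0.0
```

```bash
python3 - <<'E'
from h import *
s,im=wrist("w4");print(s["position"],s["ee_rot"].round(4),s["width"])
a=proj(im,[.4975,-.3595,.13]);b=proj(im,[.4975,-.3595,.032]);print(a,b)
u,v=a.astype(int);u0,v0=max(u-70,0),max(v-80,0);print(u0,v0)
cv2.imwrite("pics/w4c.png",cv2.resize(im["pixels"][v0:v0+120,u0:u0+140],None,fx=5,fy=5,interpolation=cv2.INTER_CUBIC))
E
```

```text
[ 0.49798334 -0.35807779  0.26172086] [-7.000e-04  7.075e-01  7.067e-01  3.000e-04] 0.05119724486146579
[284.62750538 198.15949502] [285.10340991 174.58462372]
214 118
```

View pics/w4c.png

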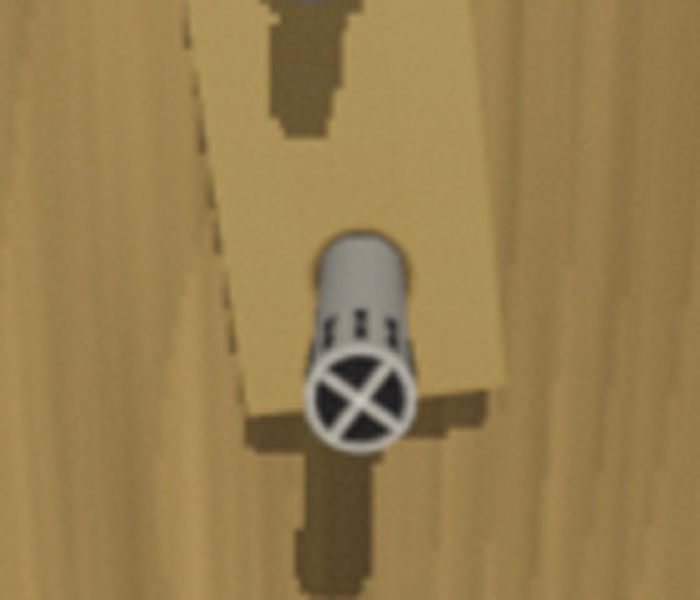

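The tube top is at (286.0,197.6) with its slots up, so it stands foot down. That puts the tube at about (0.499,-0.359). Descending to grip.

Request:
send_rows(
  increments=[
    {"gripper": -0.3, "linear": [0.001, -0.001, -0.045], "delta_rot": [0, 0, 0]},
    {"gripper": -0.3, "linear": [0.001, -0.001, -0.09], "delta_rot": [0, 0, 0]},
    {"gripper": -0.3, "linear": [0.001, -0.001, -0.13], "delta_rot": [0, 0, 0]},
    {"gripper": -0.3, "linear": [0.001, -0.001, -0.165], "delta_rot": [0, 0, 0]},
    {"gripper": -0.3, "linear": [0.001, -0.001, -0.185], "delta_rot": [0, 0, 0]},
    {"gripper": -0.3, "linear": [0.001, -0.001, -0.193], "delta_rot": [0, 0, 0]},
    {"gripper": -0.3, "linear": [0.001, -0.001, -0.193], "delta_rot": [0, 0, 0]},
    {"gripper": -0.3, "linear": [0.001, -0.001, -0.193], "delta_rot": [0, 0, 0]},
  ],
)

```text
clock: 8.6
position: [0.5002, -0.3589, 0.0707]
ee_rot: [0.001, 0.707, 0.707, 0.0]
contact_force: [-0.1, 0.3, 0.0]
width: 0.0552
gripper_force: 0.0
```

Request:
send_rows(
  increments=[
    {"gripper": 1, "linear": [0, 0, 0], "delta_rot": [0, 0, 0]},
    {"gripper": 1, "linear": [0, 0, 0], "delta_rot": [0, 0, 0]},
    {"gripper": 1, "linear": [0, 0, 0], "delta_rot": [0, 0, 0]},
    {"gripper": 1, "linear": [0, 0, 0], "delta_rot": [0, 0, 0]},
    {"gripper": 1, "linear": [0, 0, 0], "delta_rot": [0, 0, 0]},
    {"gripper": 1, "linear": [0, 0, 0], "delta_rot": [0, 0, 0]},
    {"gripper": 1, "linear": [0, 0, 0], "delta_rot": [0, 0, 0]},
  ],
  newtons=70,
)

```text
clock: 9.3
position: [0.4993, -0.3596, 0.0705]
ee_rot: [0.001, 0.707, 0.707, -0.0]
contact_force: [-1.3, 0.5, 5.6]
width: 0.0189
gripper_force: 68.2
```

Request:
send_rows(
  increments=[
    {"gripper": 1, "linear": [0, 0, 0.015], "delta_rot": [0, 0, 0]},
    {"gripper": 1, "linear": [0, 0, 0.04], "delta_rot": [0, 0, 0]},
    {"gripper": 1, "linear": [0, 0, 0.08], "delta_rot": [0, 0, 0]},
    {"gripper": 1, "linear": [0, 0, 0.12], "delta_rot": [0, 0, 0]},
    {"gripper": 1, "linear": [0, 0, 0.15], "delta_rot": [0, 0, 0]},
    {"gripper": 1, "linear": [0, 0, 0.15], "delta_rot": [0, 0, 0]},
  ],
)

```text
clock: 9.9
position: [0.5015, -0.361, 0.2247]
ee_rot: [0.005, 0.707, 0.707, 0.0]
contact_force: [0.6, 0.0, -0.7]
width: 0.0187
gripper_force: 68.3
```

Request:
send_rows(
  increments=[
    {"gripper": 1, "linear": [0.058, 0.399, 0], "delta_rot": [0, 0, 0]},
    {"gripper": 1, "linear": [0.058, 0.399, 0], "delta_rot": [0, 0, 0]},
    {"gripper": 1, "linear": [0.058, 0.399, 0], "delta_rot": [0, 0, 0]},
    {"gripper": 1, "linear": [0.058, 0.399, 0], "delta_rot": [0, 0, 0]},
    {"gripper": 1, "linear": [0.058, 0.399, 0], "delta_rot": [0, 0, 0]},
    {"gripper": 1, "linear": [0.058, 0.399, 0], "delta_rot": [0, 0, 0]},
    {"gripper": 1, "linear": [0.058, 0.399, 0], "delta_rot": [0, 0, 0]},
    {"gripper": 1, "linear": [0.058, 0.399, 0], "delta_rot": [0, 0, 0]},
  ],
)

```text
clock: 10.7
position: [0.5562, 0.0388, 0.2181]
ee_rot: [-0.001, 0.707, 0.707, -0.0]
contact_force: [1.1, -0.1, -0.8]
width: 0.0181
gripper_force: 68.3
```

Request:
send_rows(
  increments=[
    {"gripper": 1, "linear": [0.0, 0.0, 0], "delta_rot": [0, 0, 0]},
    {"gripper": 1, "linear": [0.0, 0.0, 0], "delta_rot": [0, 0, 0]},
  ],
)

```text
clock: 10.9
position: [0.5562, 0.038, 0.2181]
ee_rot: [-0.001, 0.706, 0.708, -0.001]
contact_force: [-1.0, -0.3, -0.9]
width: 0.0185
gripper_force: 68.3
```

Request:
send_rows(
  increments=[
    {"gripper": 1, "linear": [0.001, 0.001, -0.03], "delta_rot": [0, 0, 0]},
    {"gripper": 1, "linear": [0.001, 0.001, -0.047], "delta_rot": [0, 0, 0]},
    {"gripper": 1, "linear": [0.001, 0.001, -0.047], "delta_rot": [0, 0, 0]},
    {"gripper": 1, "linear": [0.001, 0.001, -0.047], "delta_rot": [0, 0, 0]},
  ],
)

```text
clock: 11.3
position: [0.5577, 0.0364, 0.1721]
ee_rot: [-0.0, 0.708, 0.706, -0.0]
contact_force: [0.2, 1.3, -0.2]
width: 0.0184
gripper_force: 68.4
```

```bash
python3 - <<'E'
from h import *
from rig import get_state,optics
s,w=wrist("w5");print(s["position"],s["ee_rot"].round(4),s["contact_force"])
S=optics.get_image("scene")
p=s["position"];foot=p-[0,0,.0605]
for n,im in(("w",w),("s",S)):print(n,"foot",proj(im,foot).round(1),"top",proj(im,foot+[0,0,.12]).round(1),"port",proj(im,[.557,.0392,.1]).round(1))
a=cv2.resize(w["pixels"][130:280,225:345],None,fx=3.3,fy=4*.825,interpolation=cv2.INTER_CUBIC)
b=cv2.resize(S["pixels"][190:265,245:305],(a.shape[1],a.shape[0]),interpolation=cv2.INTER_CUBIC)
print(a.shape);cv2.imwrite("pics/c5.png",np.hstack([a,b]))
E
```

```text
[0.55769769 0.03641985 0.17208735] [-2.000e-04  7.078e-01  7.065e-01 -4.000e-04] [ 0.23972953  1.28500931 -0.18063871]
w foot [284.8 225.8] top [282.6 361.8] port [283.9 216.2]
s foot [279.3 233.2] top [279.5 206.6] port [279.8 234.7]
(495, 396, 3)
```

View pics/c5.png

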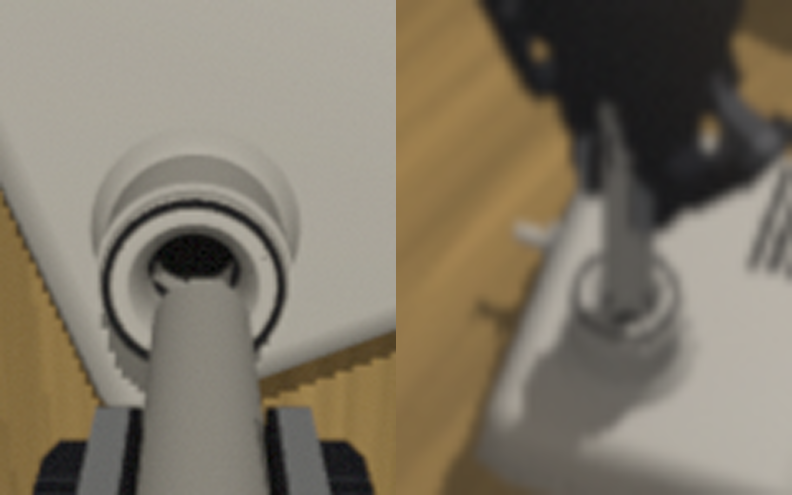

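The left wrist view shows the port ring centred at about (284.1,216.4) and the tube foot at about (285.3,225). So I shift by -1 mm in x and +3 mm in y, then lower gently.

Request:
send_rows(
  increments=[
    {"gripper": 1, "linear": [-0.001, 0.0027, 0], "delta_rot": [0, 0, 0]},
    {"gripper": 1, "linear": [-0.001, 0.0027, 0], "delta_rot": [0, 0, 0]},
    {"gripper": 1, "linear": [-0.001, 0.0027, -0.005], "delta_rot": [0, 0, 0]},
    {"gripper": 1, "linear": [-0.001, 0.0027, -0.01], "delta_rot": [0, 0, 0]},
    {"gripper": 1, "linear": [-0.001, 0.0027, -0.015], "delta_rot": [0, 0, 0]},
    {"gripper": 1, "linear": [-0.001, 0.0027, -0.017], "delta_rot": [0, 0, 0]},
    {"gripper": 1, "linear": [-0.001, 0.0027, -0.017], "delta_rot": [0, 0, 0]},
    {"gripper": 1, "linear": [-0.001, 0.0027, -0.017], "delta_rot": [0, 0, 0]},
  ],
)

```text
clock: 12.2
position: [0.5569, 0.0405, 0.1552]
ee_rot: [0.0, 0.707, 0.707, -0.0]
contact_force: [0.6, -0.2, -0.4]
width: 0.0188
gripper_force: 68.4
```

```bash
python3 - <<'E'
from rig import get_state
s=get_state();print(s["position"].round(4),s["contact_force"].round(2),s["moment"].round(3))
E
```

```text
[0.5569 0.0405 0.1552] [ 0.57 -0.19 -0.37] [0.031 0.023 0.02 ]
```

Request:
send_rows(
  increments=[
    {"gripper": 1, "linear": [0, 0, -0.002], "delta_rot": [0, 0, 0]},
    {"gripper": 1, "linear": [0, 0, -0.004], "delta_rot": [0, 0, 0]},
    {"gripper": 1, "linear": [0, 0, -0.005], "delta_rot": [0, 0, 0]},
    {"gripper": 1, "linear": [0, 0, -0.005], "delta_rot": [0, 0, 0]},
  ],
)

```text
clock: 12.6
position: [0.5565, 0.04, 0.1502]
ee_rot: [0.0, 0.707, 0.707, -0.001]
contact_force: [-1.6, -1.5, 1.3]
width: 0.0183
gripper_force: 68.5
```

Request:
send_rows(
  increments=[
    {"gripper": 1, "linear": [0, 0, -0.002], "delta_rot": [0, 0, 0]},
    {"gripper": 1, "linear": [0, 0, -0.004], "delta_rot": [0, 0, 0]},
    {"gripper": 1, "linear": [0, 0, -0.004], "delta_rot": [0, 0, 0]},
    {"gripper": 1, "linear": [0, 0, -0.004], "delta_rot": [0, 0, 0]},
  ],
)

```text
clock: 13.0
position: [0.5564, 0.0399, 0.1458]
ee_rot: [0.0, 0.707, 0.707, -0.001]
contact_force: [-1.7, -4.3, -0.3]
width: 0.0185
gripper_force: 68.5
```

The wall pushes the tool toward -y and slightly -x, so I'm easing that way.

Request:
send_rows(
  increments=[
    {"gripper": 1, "linear": [-0.0004, -0.001, 0], "delta_rot": [0, 0, 0]},
    {"gripper": 1, "linear": [-0.0004, -0.001, 0], "delta_rot": [0, 0, 0]},
    {"gripper": 1, "linear": [-0.0004, -0.001, 0], "delta_rot": [0, 0, 0]},
  ],
)

```text
clock: 13.3
position: [0.5563, 0.0396, 0.1459]
ee_rot: [-0.0, 0.707, 0.707, -0.0]
contact_force: [-0.4, -3.6, -1.7]
width: 0.0188
gripper_force: 68.3
```

Request:
send_rows(
  increments=[
    {"gripper": 1, "linear": [0, 0, -0.0015], "delta_rot": [0, 0, 0]},
    {"gripper": 1, "linear": [0, 0, -0.003], "delta_rot": [0, 0, 0]},
    {"gripper": 1, "linear": [0, 0, -0.003], "delta_rot": [0, 0, 0]},
  ],
)

```text
clock: 13.6
position: [0.5564, 0.0394, 0.1434]
ee_rot: [0.0, 0.707, 0.707, -0.0]
contact_force: [-1.5, -2.9, 1.1]
width: 0.0184
gripper_force: 68.7
```

Request:
send_rows(
  increments=[
    {"gripper": 1, "linear": [-0.0003, -0.001, -0.001], "delta_rot": [0, 0, 0]},
    {"gripper": 1, "linear": [-0.0003, -0.001, -0.001], "delta_rot": [0, 0, 0]},
    {"gripper": 1, "linear": [-0.0003, -0.001, -0.001], "delta_rot": [0, 0, 0]},
  ],
)

```text
clock: 13.9
position: [0.5563, 0.0389, 0.1424]
ee_rot: [-0.0, 0.707, 0.707, 0.0]
contact_force: [-1.2, -1.4, 2.4]
width: 0.0184
gripper_force: 68.8
```

Request:
send_rows(
  increments=[
    {"gripper": 1, "linear": [0, -0.0003, -0.001], "delta_rot": [0, 0, 0]},
    {"gripper": 1, "linear": [0, -0.0003, -0.002], "delta_rot": [0, 0, 0]},
    {"gripper": 1, "linear": [0, -0.0003, -0.002], "delta_rot": [0, 0, 0]},
  ],
)

```text
clock: 14.2
position: [0.5562, 0.0385, 0.1408]
ee_rot: [-0.0, 0.707, 0.707, 0.0]
contact_force: [-3.4, -1.3, 5.0]
width: 0.0184
gripper_force: 69.2
```

Request:
send_rows(
  increments=[
    {"gripper": 1, "linear": [0, 0, -0.001], "delta_rot": [0, 0, 0]},
    {"gripper": 1, "linear": [0, 0, -0.002], "delta_rot": [0, 0, 0]},
    {"gripper": 1, "linear": [0, 0, -0.002], "delta_rot": [0, 0, 0]},
  ],
)

```text
clock: 14.5
position: [0.5563, 0.0386, 0.1387]
ee_rot: [0.0, 0.707, 0.707, 0.001]
contact_force: [-2.1, -0.8, 4.0]
width: 0.0185
gripper_force: 69.1
```

Request:
send_rows(
  increments=[
    {"gripper": 1, "linear": [0, 0, -0.001], "delta_rot": [0, 0, 0]},
    {"gripper": 1, "linear": [0, 0, -0.001], "delta_rot": [0, 0, 0]},
  ],
)

```text
clock: 14.7
position: [0.5564, 0.0386, 0.138]
ee_rot: [0.0, 0.707, 0.707, 0.001]
contact_force: [-2.7, -0.0, 5.7]
width: 0.0181
gripper_force: 69.4
```

Request:
send_rows(
  increments=[
    {"gripper": 1, "linear": [0, 0, -0.001], "delta_rot": [0, 0, 0]},
    {"gripper": 1, "linear": [0, 0, -0.001], "delta_rot": [0, 0, 0]},
  ],
)

```text
clock: 14.9
position: [0.5564, 0.0385, 0.137]
ee_rot: [0.0, 0.707, 0.707, 0.001]
contact_force: [-2.7, -0.3, 5.9]
width: 0.0182
gripper_force: 69.3
```

Request:
send_rows(
  increments=[
    {"gripper": 1, "linear": [0, 0, -0.0003], "delta_rot": [0, 0, 0]},
    {"gripper": 1, "linear": [0, 0, -0.0003], "delta_rot": [0, 0, 0]},
  ],
)

```text
clock: 15.1
position: [0.5564, 0.0385, 0.1367]
ee_rot: [0.0, 0.707, 0.707, 0.001]
contact_force: [-3.0, -0.8, 7.4]
width: 0.0185
gripper_force: 69.3
```

Request:
send_rows(
  increments=[
    {"gripper": 1, "linear": [-0.0004, 0, -0.0003], "delta_rot": [0, 0, 0]},
    {"gripper": 1, "linear": [-0.0004, 0, -0.0003], "delta_rot": [0, 0, 0]},
  ],
)

```text
clock: 15.3
position: [0.5564, 0.0385, 0.1364]
ee_rot: [0.0, 0.707, 0.707, 0.001]
contact_force: [-2.1, -1.5, 7.3]
width: 0.0188
gripper_force: 69.3
```

Request:
send_rows(
  increments=[
    {"gripper": 1, "linear": [-0.0004, 0, -0.0003], "delta_rot": [0, 0, 0]},
    {"gripper": 1, "linear": [-0.0004, 0, -0.0003], "delta_rot": [0, 0, 0]},
  ],
)

```text
clock: 15.5
position: [0.5563, 0.0385, 0.1363]
ee_rot: [0.001, 0.707, 0.707, 0.001]
contact_force: [-2.1, -1.1, 7.4]
width: 0.0182
gripper_force: 69.3
```

Request:
send_rows(
  increments=[
    {"gripper": 1, "linear": [-0.0004, 0, -0.0003], "delta_rot": [0, 0, 0]},
    {"gripper": 1, "linear": [-0.0004, 0, -0.0003], "delta_rot": [0, 0, 0]},
  ],
)

```text
clock: 15.7
position: [0.5562, 0.0385, 0.1361]
ee_rot: [0.001, 0.707, 0.707, 0.001]
contact_force: [-1.9, -0.3, 7.6]
width: 0.0183
gripper_force: 69.3
```

Request:
send_rows(
  increments=[
    {"gripper": 1, "linear": [0, 0, -0.0004], "delta_rot": [0, 0, 0]},
    {"gripper": 1, "linear": [0, 0, -0.0004], "delta_rot": [0, 0, 0]},
  ],
)

```text
clock: 15.9
position: [0.5561, 0.0385, 0.1356]
ee_rot: [0.001, 0.707, 0.707, 0.001]
contact_force: [-0.8, -0.1, 6.8]
width: 0.0185
gripper_force: 69.3
```

Request:
send_rows(
  increments=[
    {"gripper": 1, "linear": [0, 0, -0.0004], "delta_rot": [0, 0, 0]},
    {"gripper": 1, "linear": [0, 0, -0.0004], "delta_rot": [0, 0, 0]},
  ],
)

```text
clock: 16.1
position: [0.5561, 0.0385, 0.1352]
ee_rot: [0.001, 0.707, 0.707, 0.001]
contact_force: [-2.3, -0.3, 6.6]
width: 0.0184
gripper_force: 69.3
```

Request:
send_rows(
  increments=[
    {"gripper": 1, "linear": [0, 0, 0], "delta_rot": [0, 0, 0]},
    {"gripper": 1, "linear": [0, 0, 0], "delta_rot": [0, 0, 0]},
  ],
)

```text
clock: 16.3
position: [0.5561, 0.0385, 0.1352]
ee_rot: [0.001, 0.707, 0.707, 0.001]
contact_force: [-1.0, -1.2, 6.7]
width: 0.0184
gripper_force: 69.3
```

Request:
send_rows(
  increments=[
    {"gripper": 1, "linear": [0, 0, -0.0004], "delta_rot": [0, 0, 0]},
    {"gripper": 1, "linear": [0, 0, -0.0004], "delta_rot": [0, 0, 0]},
  ],
)

```text
clock: 16.5
position: [0.5561, 0.0385, 0.1348]
ee_rot: [0.001, 0.707, 0.707, 0.001]
contact_force: [-1.0, -1.3, 7.6]
width: 0.0183
gripper_force: 69.3
```

Request:
send_rows(
  increments=[
    {"gripper": 1, "linear": [0, 0, -0.0004], "delta_rot": [0, 0, 0]},
    {"gripper": 1, "linear": [0, 0, -0.0004], "delta_rot": [0, 0, 0]},
  ],
)

```text
clock: 16.7
position: [0.5561, 0.0385, 0.1344]
ee_rot: [0.001, 0.707, 0.707, 0.001]
contact_force: [-0.9, -1.3, 5.8]
width: 0.0181
gripper_force: 69.2
```

Request:
send_rows(
  increments=[
    {"gripper": 1, "linear": [0, 0, -0.0003], "delta_rot": [0, 0, 0]},
    {"gripper": 1, "linear": [0, 0, -0.0003], "delta_rot": [0, 0, 0]},
  ],
)

```text
clock: 16.9
position: [0.5561, 0.0385, 0.134]
ee_rot: [0.001, 0.707, 0.707, 0.001]
contact_force: [-1.5, -1.0, 5.3]
width: 0.0187
gripper_force: 69.2
```

Request:
send_rows(
  increments=[
    {"gripper": 1, "linear": [0, 0, -0.0004], "delta_rot": [0, 0, 0]},
    {"gripper": 1, "linear": [0, 0, -0.0004], "delta_rot": [0, 0, 0]},
  ],
)

```text
clock: 17.1
position: [0.5561, 0.0385, 0.1336]
ee_rot: [0.001, 0.707, 0.707, 0.001]
contact_force: [-1.5, -1.9, 6.8]
width: 0.0184
gripper_force: 69.1
```

Request:
send_rows(
  increments=[
    {"gripper": 1, "linear": [0, 0, -0.0004], "delta_rot": [0, 0, 0]},
    {"gripper": 1, "linear": [0, 0, -0.0004], "delta_rot": [0, 0, 0]},
  ],
)

```text
clock: 17.3
position: [0.5561, 0.0385, 0.1333]
ee_rot: [0.001, 0.707, 0.707, 0.001]
contact_force: [-2.5, 0.0, 6.6]
width: 0.0182
gripper_force: 69.2
```

Request:
send_rows(
  increments=[
    {"gripper": 1, "linear": [0, 0, -0.0003], "delta_rot": [0, 0, 0]},
    {"gripper": 1, "linear": [0, 0, -0.0003], "delta_rot": [0, 0, 0]},
  ],
)

```text
clock: 17.5
position: [0.5561, 0.0385, 0.1329]
ee_rot: [0.001, 0.707, 0.707, 0.001]
contact_force: [-0.9, -1.1, 5.8]
width: 0.0185
gripper_force: 69.2
```

Request:
send_rows(
  increments=[
    {"gripper": 1, "linear": [0, 0, -0.0004], "delta_rot": [0, 0, 0]},
    {"gripper": 1, "linear": [0, 0, -0.0004], "delta_rot": [0, 0, 0]},
  ],
)

```text
clock: 17.7
position: [0.5561, 0.0385, 0.1325]
ee_rot: [0.001, 0.707, 0.707, 0.001]
contact_force: [-0.9, -1.3, 6.1]
width: 0.0182
gripper_force: 69.2
```

Request:
send_rows(
  increments=[
    {"gripper": 1, "linear": [0, 0, -0.0004], "delta_rot": [0, 0, 0]},
    {"gripper": 1, "linear": [0, 0, -0.0004], "delta_rot": [0, 0, 0]},
  ],
)

```text
clock: 17.9
position: [0.556, 0.0385, 0.1321]
ee_rot: [0.001, 0.707, 0.707, 0.001]
contact_force: [-1.3, -0.5, 6.7]
width: 0.0182
gripper_force: 69.2
```

Request:
send_rows(
  increments=[
    {"gripper": 1, "linear": [0, 0, -0.0003], "delta_rot": [0, 0, 0]},
    {"gripper": 1, "linear": [0, 0, -0.0003], "delta_rot": [0, 0, 0]},
  ],
)

```text
clock: 18.1
position: [0.5561, 0.0385, 0.132]
ee_rot: [0.001, 0.707, 0.707, 0.001]
contact_force: [-1.4, -0.8, 7.0]
width: 0.0183
gripper_force: 69.2
```

Request:
send_rows(
  increments=[
    {"gripper": 1, "linear": [0, 0, -0.0004], "delta_rot": [0, 0, 0]},
    {"gripper": 1, "linear": [0, 0, -0.0004], "delta_rot": [0, 0, 0]},
  ],
)

```text
clock: 18.3
position: [0.5561, 0.0385, 0.1315]
ee_rot: [0.001, 0.707, 0.707, 0.001]
contact_force: [-1.5, 0.1, 6.0]
width: 0.0184
gripper_force: 69.2
```

Request:
send_rows(
  increments=[
    {"gripper": 1, "linear": [0, 0, -0.0004], "delta_rot": [0, 0, 0]},
    {"gripper": 1, "linear": [0, 0, -0.0004], "delta_rot": [0, 0, 0]},
  ],
)

```text
clock: 18.5
position: [0.556, 0.0385, 0.131]
ee_rot: [0.001, 0.707, 0.707, 0.001]
contact_force: [-1.7, 0.4, 6.4]
width: 0.0182
gripper_force: 69.1
```

Request:
send_rows(
  increments=[
    {"gripper": 1, "linear": [0, 0, -0.0003], "delta_rot": [0, 0, 0]},
    {"gripper": 1, "linear": [0, 0, -0.0003], "delta_rot": [0, 0, 0]},
  ],
)

```text
clock: 18.7
position: [0.5561, 0.0385, 0.1307]
ee_rot: [0.001, 0.707, 0.707, 0.001]
contact_force: [-1.4, 0.1, 7.0]
width: 0.0178
gripper_force: 69.1
```

Request:
send_rows(
  increments=[
    {"gripper": 1, "linear": [0, 0, -0.0004], "delta_rot": [0, 0, 0]},
    {"gripper": 1, "linear": [0, 0, -0.0004], "delta_rot": [0, 0, 0]},
  ],
)

```text
clock: 18.9
position: [0.556, 0.0385, 0.1303]
ee_rot: [0.001, 0.707, 0.707, 0.001]
contact_force: [-1.7, -0.2, 6.6]
width: 0.0184
gripper_force: 69.2
```

Request:
send_rows(
  increments=[
    {"gripper": 1, "linear": [0, 0, -0.0004], "delta_rot": [0, 0, 0]},
    {"gripper": 1, "linear": [0, 0, -0.0004], "delta_rot": [0, 0, 0]},
  ],
)

```text
clock: 19.1
position: [0.5561, 0.0385, 0.1299]
ee_rot: [0.001, 0.707, 0.707, 0.001]
contact_force: [-1.5, -1.5, 5.8]
width: 0.0186
gripper_force: 69.1
```

Request:
send_rows(
  increments=[
    {"gripper": 1, "linear": [0, 0, -0.0003], "delta_rot": [0, 0, 0]},
    {"gripper": 1, "linear": [0, 0, -0.0003], "delta_rot": [0, 0, 0]},
  ],
)

```text
clock: 19.3
position: [0.5561, 0.0385, 0.1297]
ee_rot: [0.001, 0.707, 0.707, 0.001]
contact_force: [-1.4, -1.4, 7.6]
width: 0.0184
gripper_force: 69.2
```

Request:
send_rows(
  increments=[
    {"gripper": 1, "linear": [0, 0, -0.0004], "delta_rot": [0, 0, 0]},
    {"gripper": 1, "linear": [0, 0, -0.0004], "delta_rot": [0, 0, 0]},
  ],
)

```text
clock: 19.5
position: [0.556, 0.0385, 0.1292]
ee_rot: [0.001, 0.707, 0.707, 0.001]
contact_force: [-2.7, -0.7, 6.8]
width: 0.0181
gripper_force: 69.2
```

Request:
send_rows(
  increments=[
    {"gripper": 1, "linear": [0, 0, -0.0004], "delta_rot": [0, 0, 0]},
    {"gripper": 1, "linear": [0, 0, -0.0004], "delta_rot": [0, 0, 0]},
  ],
)

```text
clock: 19.7
position: [0.5561, 0.0385, 0.1289]
ee_rot: [0.001, 0.707, 0.707, 0.001]
contact_force: [-1.4, -2.1, 6.6]
width: 0.0189
gripper_force: 69.2
```

Request:
send_rows(
  increments=[
    {"gripper": 1, "linear": [0, 0, -0.0003], "delta_rot": [0, 0, 0]},
    {"gripper": 1, "linear": [0, 0, -0.0003], "delta_rot": [0, 0, 0]},
  ],
)

```text
clock: 19.9
position: [0.5561, 0.0385, 0.1288]
ee_rot: [0.001, 0.707, 0.707, 0.001]
contact_force: [-3.0, -1.3, 7.5]
width: 0.0184
gripper_force: 69.2
```

Request:
send_rows(
  increments=[
    {"gripper": 1, "linear": [0, 0, -0.0004], "delta_rot": [0, 0, 0]},
    {"gripper": 1, "linear": [0, 0, -0.0004], "delta_rot": [0, 0, 0]},
  ],
)

```text
clock: 20.1
position: [0.5561, 0.0385, 0.1286]
ee_rot: [0.001, 0.707, 0.707, 0.001]
contact_force: [-1.9, -1.2, 9.1]
width: 0.0183
gripper_force: 69.6
```

Request:
send_rows(
  increments=[
    {"gripper": 1, "linear": [0, 0, -0.0003], "delta_rot": [0, 0, 0]},
    {"gripper": 1, "linear": [0, 0, -0.0003], "delta_rot": [0, 0, 0]},
  ],
)

```text
clock: 20.3
position: [0.5561, 0.0385, 0.1286]
ee_rot: [0.001, 0.707, 0.707, 0.001]
contact_force: [-3.0, -1.0, 10.8]
width: 0.0184
gripper_force: 69.7
```

Request:
send_rows(
  increments=[
    {"gripper": 1, "linear": [0, 0, -0.0003], "delta_rot": [0, 0, 0]},
    {"gripper": 1, "linear": [0, 0, -0.0003], "delta_rot": [0, 0, 0]},
  ],
)

```text
clock: 20.5
position: [0.5561, 0.0385, 0.1285]
ee_rot: [0.001, 0.707, 0.707, 0.001]
contact_force: [-3.2, -0.9, 11.8]
width: 0.0183
gripper_force: 69.9
```

Request:
send_rows(
  increments=[
    {"gripper": 1, "linear": [0, 0, -0.0003], "delta_rot": [0, 0, 0]},
    {"gripper": 1, "linear": [0, 0, -0.0003], "delta_rot": [0, 0, 0]},
  ],
)

```text
clock: 20.7
position: [0.5561, 0.0385, 0.1285]
ee_rot: [0.001, 0.707, 0.707, 0.001]
contact_force: [-3.7, 0.1, 13.1]
width: 0.0187
gripper_force: 70.0
```

Request:
send_rows(
  increments=[
    {"gripper": 1, "linear": [0, 0, -0.0003], "delta_rot": [0, 0, 0]},
    {"gripper": 1, "linear": [0, 0, -0.0003], "delta_rot": [0, 0, 0]},
    {"gripper": 1, "linear": [0, 0, -0.0003], "delta_rot": [0, 0, 0]},
  ],
)

```text
clock: 21.0
position: [0.5561, 0.0385, 0.1285]
ee_rot: [0.001, 0.707, 0.707, 0.001]
contact_force: [-3.5, -0.8, 14.9]
width: 0.0179
gripper_force: 70.2
```

z has stalled at 0.1285 while the force climbed to 14.9 N, above the maximum 10 N drag. That puts roughly 8 N on the gasket, so the tube has bottomed at about 32 mm. Releasing.

Request:
send_rows(
  increments=[
    {"gripper": 0.2, "linear": [0, 0, 0], "delta_rot": [0, 0, 0]},
    {"gripper": 0.0, "linear": [0, 0, 0], "delta_rot": [0, 0, 0]},
    {"gripper": -0.3, "linear": [0, 0, 0], "delta_rot": [0, 0, 0]},
    {"gripper": -0.3, "linear": [0, 0, 0], "delta_rot": [0, 0, 0]},
    {"gripper": -0.3, "linear": [0, 0, 0], "delta_rot": [0, 0, 0]},
  ],
)

```text
clock: 21.5
position: [0.5549, 0.0383, 0.1257]
ee_rot: [-0.0, 0.707, 0.707, -0.0]
contact_force: [-0.2, 0.6, 0.3]
width: 0.0555
gripper_force: 0.0
```

Request:
send_rows(
  increments=[
    {"gripper": -0.3, "linear": [0, 0, 0.015], "delta_rot": [0, 0, 0]},
    {"gripper": -0.3, "linear": [0, 0, 0.04], "delta_rot": [0, 0, 0]},
    {"gripper": -0.3, "linear": [0, 0, 0.08], "delta_rot": [0, 0, 0]},
    {"gripper": -0.3, "linear": [0, 0, 0.12], "delta_rot": [0, 0, 0]},
    {"gripper": -0.3, "linear": [0, 0, 0.15], "delta_rot": [0, 0, 0]},
    {"gripper": -0.3, "linear": [0, 0, 0.15], "delta_rot": [0, 0, 0]},
    {"gripper": -0.3, "linear": [0, 0, 0.15], "delta_rot": [0, 0, 0]},
  ],
)

```text
clock: 22.2
position: [0.5551, 0.0382, 0.2764]
ee_rot: [0.0, 0.707, 0.707, 0.0]
contact_force: [-0.5, -0.5, -0.5]
width: 0.0557
gripper_force: 0.0
```

```bash
python3 - <<'E'
from h import *
s,w=wrist("w6");print(s["position"],s["contact_force"],s["width"])
x,y=.5565,.0388
print("exp top",proj(w,[x,y,.188]).round(1),"port",proj(w,[x,y,.1]).round(1))
E
```

```text
[0.55508633 0.03823476 0.27641576] [-0.49600039 -0.46939089 -0.51396178] 0.05572571245574488
exp top [286.6 211.7] port [286.4 183.7]
```

View pics/w6.png

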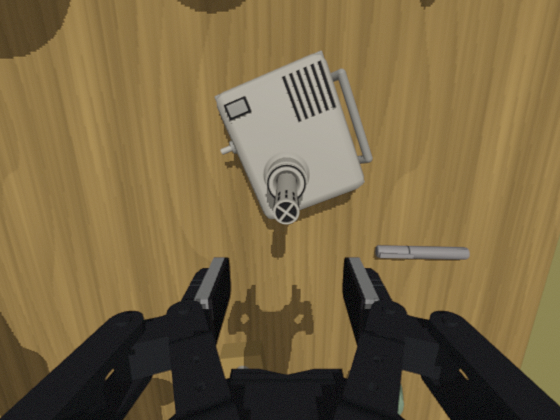

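The tube stands upright in the port, with its top at (286.5,212) against an expected (286.6,211.7). The gripper is clear of everything. Handing in.

```bash
python3 -c "
from rig import sign_off
print(sign_off())"
```

```text
the job is handed in; nothing more can be done
None
```

The job is handed in after about 22 s of robot time: the plug is in the smallest bowl, and the filter tube stands upright in the port, bottomed about 32 mm down with an estimated 8 N on the gasket (worked out from wrist force and seal drag, not measured directly).

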